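# Slide the X-ray detector plate out to the pointer and hold it

### The job

Take the detector plate by the orange grip at its tail and slide it outward along the top of the stand, without lifting it, until its front edge is level with the red pointer and the plate is square to the stand, with the step wedge still riding inside the white outline. So far out the plate would tip off the stand, so keep hold of the grip and finish while holding the plate still and flat down on the stand, resting on nothing but the stand; leave everything else on the table alone.

Things in the scene. Friction and masses are not known exactly. Their poses are not given: they have to be found in the camera images.
- stand: fixed positioning stand on the table: blue block with a flat white top 260 mm long (its x) by 180 mm wide (its y), the top 100 mm above the table. Origin at the centre of its underside; its x axis points outward, the way the plate must slide; its z is up. It stands in a different place and turned differently each time
- stand_edge (a point): middle of the outer upper edge of the stand, 130 mm along the stand's x from its centre, 100 mm above the table; axes as the stand's
- plate_handle (a point): centre of the plate's grip: an upright orange fin across the plate's tail, 14 mm thick (x), 90 mm long (y), rising 50 mm above the plate's top. This point is half-way up, 25 mm above the plate's top (137 mm above the table), 95 mm behind the plate's centre, 225 mm behind its front edge. Axes are the plate's
- plate_front (a point): middle of the plate's front edge, half-way through its thickness (a yellow line runs along the top of this edge); axes are the plate's
- plate_mid (a point): centre of the loose detector plate, a flat black board 260 mm long (x, pointing to its front), 150 mm wide (y), 12 mm thick, 0.35 to 0.65 kg, lying on the stand's top up to 6 degrees askew. The point is half-way through its thickness, 6 mm above the stand's top; axes are the plate's
- plate_square (a point): centre of the white outline, 84 mm (x) by 64 mm (y), painted on the plate's top 70 mm ahead of the plate's centre
- wedge_mid (a point): loose aluminium step wedge, 60 mm (x) by 40 mm (y), steps 5 to 25 mm high, 0.1 kg, resting on the plate inside the white outline; this point is on its centre 8 mm above its underside. It is held only by friction
- mark (a point): tip of a fixed red pointer blade, 4 mm thin, 97 to 127 mm above the table, reaching 40 mm towards the path from a steel post 150 mm off the stand's centre line on its -y side. Axes as the stand's; the blade's place along the stand's x is the mark for the plate's front edge, 135 to 160 mm beyond the stand's edge: the plate then overhangs by over half and tips off unless held
- bowl: bystander, to be left alone: open stainless steel bowl, 120 mm across, 45 mm high; origin at its underside
- bottle: bystander, to be left alone: pale closed bottle with blue cap, 64 mm across, 190 mm high; origin at its underside
- tape: bystander, to be left alone: white plastic ring (roll core), 90 mm across, 25 mm high; origin at its underside
- jar: bystander, to be left alone: glass jar with steel lid, 70 mm across, 90 mm high; origin at its underside

How it is judged:
By the outcome, as a careful person would: the job done as asked, in the order asked, and still so for the second after the job is handed in, while the arm keeps its last pose, push and grip.
It also fails if it takes over 38 s, if anything falls off the work surface, if the arm or the gripper's body presses on something with over 40 N, if the wrist force passes 120 N, or if a joint passes its speed limit or range.

### The arm

A 7-joint arm with a two-finger parallel gripper is mounted at the origin on the work surface. World frame = base frame: x ahead of the robot, y to its left, z up, the work surface at z = 0. Lengths are in m, angles in rad, forces in N, time in s.
With the tool pointing down it reaches from about 0.4 to 0.85 m from the base axis. Payload 10.4 kg.
Tool frame: the origin (TCP) lies midway between the tips of the shut fingers; the grasp point (between the pads) lies 19 mm behind it (r.grasp_offset is the distance from the TCP to the grasp point, in m); x points along the fingers, y is the direction in which the jaws open and shut, and the axes are right-handed (so a half turn about x gives the same grasp; the last joint's range is limited). The gripper opens to 87 mm and grips with 3 to 60 N. Pads are 19 mm wide; open, the fingers measure 117 mm over their backs; the gripper's body (75 mm by 190 mm) begins 51 mm behind the grasp point.
Start: joints at [-1.166, 0.332, -0.065, 1.46, 0.022, 1.35, -0.088], TCP at [0.259, 0.569, 0.223] pointing down, gripper open.
Joint ranges: [-2.6, 2.6], [-0.5, 2.12], [-1.47, 1.34], [0.16, 2.42], [-1.27, 4.41], [0.06, 2.06], [-2.6, 2.6]. Speed limits (rad/s): [2.22, 2.22, 2.79, 2.79, 3.14, 3.14, 3.14].

### API

Orientations are given as a unit quaternion [x, y, z, w].
In Python, from bench import r, vision, close_job gives the robot as it stands. The module is installed in compiled form; this text tells all that it offers.
- The arm moves only by the shell command python3 -m pendant 'ROWS' [OPENING] [FORCE]. ROWS is text: rows parted by semicolons, each of 6 numbers parted by spaces: the shift along the tool's x, y, z in units of 0.25 m (1.0 is 0.25 m), then the turn, a rotation vector about the tool's x, y, z in units of 1.5 rad (1.0 is 1.5 rad). A call has 1 to 8 rows; each row is the pose to reach, as a shift and turn from the pose commanded when the call began, along the tool's axes at that moment; what a row does not reach only later rows make up. A row lasts 1/10 s, in which the tool goes at most 50 mm and 8.59 degrees, less where a joint would pass 70% of its speed; a pose out of reach is approached as far as the arm can. A call with a number of a shift or a turn outside -1 to 1 is refused whole. A call with a gripper value outside its range is refused whole. OPENING is the gripper command: -1 is shut, 1 is fully open, values between are in proportion, set as the call begins (- or left out, the last holds). The fingers move at their own pace and stop on an object; FORCE is the grip in N (left out, the last holds). Time passes only in rows, so rows that repeat a pose let the fingers close. It gives the time, the measured TCP pose, the force and the opening at its end, in the units of the state.
- r.read_state(): the state, without advancing time (a new reading comes with each control period).
- vision.camera(name): name is "scene" or "top" or "wrist"; returns (picture, depth): 384x512x3 uint8, blue, green, red; 384x512 float32, m along the optical axis (not along the pixel's ray), 0 where there is no reading.
- vision.get_calibration(name): a dict with "camera_matrix" (3x3 intrinsics, pixels), "rvec" (rotation vector, rad) and "tvec" (3), from world to camera coordinates, as OpenCV has them. Camera axes: x right, y down, z forward; pixel columns grow to the right and rows downward; lengths in m; the calibration is good to about 2 mm. A picture is of the moment at which its call begins: read the wrist's pose just before it. get_calibration takes no time and is no camera call; for the wrist camera it gives the pose at the moment of the call.
- close_job(): hands the job in, once; it reports no verdict.
The state is a dict: "time": time; "joint_positions": joint angles; "joint_vel": joint speeds; "joint_torque": joint torques, N m; "ee_pos": TCP position; "eef_rot": TCP orientation; "ft_force": force on the tool from outside, world axes, zero at the start; "torque": the same for the moment, N m; "width": finger opening in m.
Only numpy, scipy, OpenCV 4.12 (cv2) and the standard library are available. Lean on these libraries where they do the work, as an engineer would, in place of code of your own. Each camera call takes 0.05 s, during which the arm holds its last target. There are 200 camera calls.

## Working session

There is one attempt and no reset: what is moved stays moved. The work goes in short steps, Python scripts to look and compute and a shell command to move; the robot and the scene stay as the last step left them, time stands still between calls to the robot, and variables do not carry over. Pictures are saved under pics/ and viewed, about 8 in all and at most 12, crops included, and the job is handed in when it is done.

```bash
mkdir -p pics; cat > h.py <<'E'
import numpy as np, cv2
from bench import r, vision
from scipy.spatial.transform import Rotation as R
def cam(n):
    c=vision.get_calibration(n); p,d=vision.camera(n); return p,d,c
def cloud(d,c):
    K=np.array(c["camera_matrix"]); M=cv2.Rodrigues(np.array(c["rvec"],float))[0]; t=np.array(c["tvec"],float).ravel()
    v,u=np.mgrid[:d.shape[0],:d.shape[1]]
    P=np.stack([(u-K[0,2])/K[0,0]*d,(v-K[1,2])/K[1,1]*d,d],-1)
    return (P-t)@M
E
python3 - <<'E'
from h import *
s=r.read_state(); print(s)
for n in("top","scene"):
    p,d,c=cam(n); cv2.imwrite(f"pics/{n}0.png",p); np.savez(f"{n}0.npz",p=p,d=d,X=cloud(d,c)); print(n,c)
E
```

```text
{'time': 0.0, 'joint_positions': array([-1.16557363,  0.33287713, -0.06469835,  1.46097521,  0.02160137,
        1.34989581, -0.0884944 ]), 'joint_vel': array([-0.00161742,  0.00258529,  0.00095974, -0.00255049,  0.00058236,
        0.00175635,  0.00011183]), 'joint_torque': array([-1.38637770e-04, -6.23275423e+01,  2.45949940e-02, -3.89888656e+01,
       -6.14739326e-02,  4.00610233e-02,  1.56606311e-04]), 'ee_pos': array([0.25914726, 0.56829969, 0.22173448]), 'eef_rot': array([ 0.14958911,  0.69107723, -0.15060733,  0.69090723]), 'ft_force': array([ 0.3568546 , -0.49660661, -0.01761318]), 'torque': array([ 0.0705517 ,  0.02429547, -0.00414941]), 'width': 0.08724051717062006}
top {'camera_matrix': array([[461.53291295,   0.        , 245.64646628],
       [  0.        , 461.53291295, 189.30237152],
       [  0.        ,   0.        ,   1.        ]]), 'rvec': array([ 2.12411148, -2.12692787,  0.18039033]), 'tvec': array([0.0050549 , 0.6017642 , 1.59846636])}
scene {'camera_matrix': array([[367.70313843,   0.        , 254.57160847],
       [  0.        , 367.70313843, 187.16297335],
       [  0.        ,   0.        ,   1.        ]]), 'rvec': array([ 2.12643166,  0.64884273, -0.3544776 ]), 'tvec': array([-0.46664635, -0.10316894,  1.30749162])}
```

View pics/top0.png

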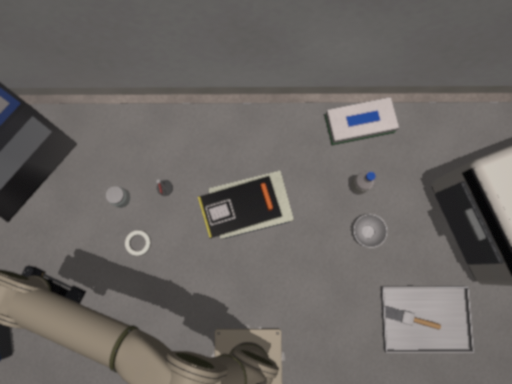

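View pics/scene0.png

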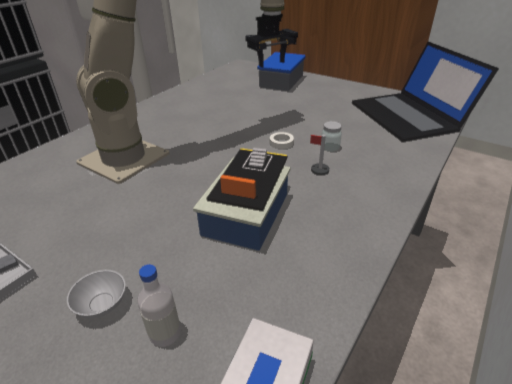

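The top view shows the stand and black plate near (245,205). The front's yellow line is at (205,215), the orange fin at (267,195), and the pointer post at (163,187), with the bystanders all clear. The scene view agrees, with the red blade at (316,140) on its post.

```bash
cat > m.py <<'E'
from h import *
def rect(pts,name):
    c,(w,h),a=cv2.minAreaRect(pts[:,:2].astype(np.float32)*1000)
    a=a if w>h else a+90
    print(name,len(pts),'c',np.round(c,1),'size',round(max(w,h),1),round(min(w,h),1),'ang',round((a+90)%180-90,2),'z med/max',np.round(np.percentile(pts[:,2],[5,50,95]),4))
def meas(p,d,X,stand=True):
    hsv=cv2.cvtColor(p,cv2.COLOR_BGR2HSV); H,S,V=cv2.split(hsv); x,y,z=X[...,0],X[...,1],X[...,2]
    roi=(d>0)&(x>.25)&(x<.8)&(abs(y)<.35)
    def big(m):
        n,l,st,_=cv2.connectedComponentsWithStats(m.astype(np.uint8)); 
        return l==1+np.argmax(st[1:,4])
    o=roi&((H<14))&(S>150)&(V>90)&(z>.10)
    ms={'orange':big(o&(z>.12)),'red':roi&((H<6)|(H>174))&(S>130)&(y>.1)&(z>.08),'yellow':big(roi&(H>20)&(H<34)&(S>140)&(z>.08)),
    'slab':big(roi&(z>.09)&(z<.125)),'standtop':roi&(z>.09)&(z<.107)&(V>140)&(S<60),'black':big(roi&(z>.1)&(V<60)&(z<.125))}
    for k,m in ms.items():
        if m.sum()>4: rect(X[m],k)
    return ms
E
python3 - <<'E'
from m import *
for n in("top","scene"):
    f=np.load(n+"0.npz"); print(n); ms=meas(f['p'],f['d'],f['X'])
    X=f['X'];z=X[...,2]; m=(z>.05)&(X[...,0]>.4)&(X[...,0]<.75)&(X[...,1]>.12)&(X[...,1]<.35)
    print('postpts',np.round(X[m][::max(1,m.sum()//12)],3).tolist())
E
```

```text
topTraceback (most recent call last):
  File "<stdin>", line 3, in <module>
  File "m.py", line 13, in meas
    ms={'orange':big(o&(z>.12)),'red':roi&((H<6)|(H>174))&(S>130)&(y>.1)&(z>.08),'yellow':big(roi&(H>20)&(H<34)&(S>140)&(z>.08)),
                                                                                          ~~~^^^^^^^^^^^^^^^^^^^^^^^^^^^^^^^^^^^
  File "m.py", line 11, in big
    return l==1+np.argmax(st[1:,4])
                ~~~~~~~~~^^^^^^^^^^
    return _wrapfunc(a, 'argmax', axis=axis, out=out, **kwds)
    return bound(*args, **kwds)
ValueError: attempt to get argmax of an empty sequence
```

```bash
sed -i 's/        return l==1/        return l==-1 if n<2 else l==1/; s/l==-1 if n<2 else l==1+np.argmax(st\[1:,4\])/(l==-1) if n<2 else l==1+np.argmax(st[1:,4])/' m.py
python3 - <<'E'
from m import *
for n in("top","scene"):
    f=np.load(n+"0.npz"); print(n); ms=meas(f['p'],f['d'],f['X'])
    X=f['X'];z=X[...,2]; m=(z>.05)&(X[...,0]>.4)&(X[...,0]<.75)&(X[...,1]>.12)&(X[...,1]<.35)
    print('postpts',np.round(X[m][::max(1,m.sum()//12)],3).tolist())
f=np.load("top0.npz");hsv=cv2.cvtColor(f['p'],40);print(hsv[208:216,198:210].tolist()[4]); print(np.round(f['X'][212,198:210],3).tolist())
E
```

```text
top
orange 125 c [560.3 -64.7] size 90.1 14.4 ang 16.88 z med/max [0.1466 0.1618 0.1678]
slab 4097 c [537.5   7.7] size 301.8 180.7 ang -75.8 z med/max [0.0968 0.1109 0.118 ]
standtop 960 c [543.1 -12.8] size 259.2 179.7 ang -75.8 z med/max [0.0945 0.0999 0.1052]
black 2050 c [534.4  21.1] size 242.8 143.6 ang -73.09 z med/max [0.1066 0.1124 0.118 ]
postpts [[0.622, 0.308, 0.126], [0.595, 0.301, 0.122], [0.58, 0.12, 0.105], [0.565, 0.141, 0.11], [0.553, 0.153, 0.118], [0.544, 0.157, 0.109], [0.533, 0.15, 0.113], [0.523, 0.136, 0.113], [0.509, 0.146, 0.114], [0.496, 0.136, 0.112], [0.478, 0.136, 0.113], [0.458, 0.132, 0.113], [0.427, 0.121, 0.111]]
scene
orange 544 c [562.1 -63.8] size 88.5 18.8 ang 15.99 z med/max [0.1231 0.1452 0.1614]
red 71 c [597.3 298.3] size 29.0 11.7 ang 17.19 z med/max [0.1017 0.1144 0.1256]
yellow 23 c [537.2 160.3] size 58.7 8.4 ang 18.86 z med/max [0.1093 0.1111 0.1135]
slab 3982 c [538.6   9.1] size 304.9 181.3 ang -76.03 z med/max [0.0963 0.1098 0.1158]
standtop 1127 c [542.7 -10.4] size 261.5 179.9 ang -75.96 z med/max [0.0972 0.0988 0.1004]
black 1794 c [536.5  23.8] size 255.8 147.1 ang -72.96 z med/max [0.1077 0.1107 0.1124]
postpts [[0.581, 0.297, 0.125], [0.585, 0.297, 0.115], [0.608, 0.3, 0.114], [0.584, 0.295, 0.099], [0.613, 0.303, 0.085], [0.518, 0.123, 0.137], [0.514, 0.151, 0.111], [0.53, 0.148, 0.111], [0.563, 0.162, 0.111], [0.54, 0.132, 0.112], [0.574, 0.15, 0.11], [0.575, 0.13, 0.112], [0.602, 0.126, 0.095]]
[[11, 17, 118], [13, 15, 117], [16, 24, 118], [23, 65, 134], [25, 112, 159], [26, 134, 158], [26, 129, 121], [23, 78, 82], [11, 23, 89], [8, 19, 107], [5, 16, 97], [5, 15, 105]]
[[0.527, 0.179, 0.001], [0.527, 0.175, 0.003], [0.527, 0.172, 0.003], [0.527, 0.169, -0.003], [0.512, 0.153, 0.117], [0.512, 0.149, 0.115], [0.513, 0.146, 0.113], [0.512, 0.143, 0.116], [0.513, 0.139, 0.113], [0.513, 0.136, 0.113], [0.513, 0.133, 0.112], [0.513, 0.129, 0.11]]
```

```bash
cat >> h.py <<'E'
def goal(yaw_deg,flip=False):
    "tool x down, tool y (jaw) along yaw"
    a=np.radians(yaw_deg+(180 if flip else 0)); x=np.array([0,0,-1.]); y=np.array([np.cos(a),np.sin(a),0]); return R.from_matrix(np.stack([x,y,np.cross(x,y)],1))
def delta(pos,G,s=None,p0=None,R0=None):
    s=s or r.read_state(); R0=R0 or R.from_quat(s['eef_rot']); p0=s['ee_pos'] if p0 is None else p0
    return np.round(R0.inv().apply(np.array(pos)-p0)/.25,3),np.round((R0.inv()*G).as_rotvec()/1.5,3)
E
python3 - <<'E'
from h import *
s=r.read_state(); print(np.round(R.from_quat(s['eef_rot']).as_matrix(),3))
for f in(0,1): print(delta([.561,-.064,.24],goal(107,f)))
E
```

```text
[[-0.001  0.415  0.91 ]
 [-0.001  0.91  -0.415]
 [-1.    -0.001  0.   ]]
(array([-0.07 , -1.801,  2.148]), array([-0.483, -0.   ,  0.001]))
(array([-0.07 , -1.801,  2.148]), array([1.611e+00, 1.000e-03, 0.000e+00]))
```

```bash
python3 -m pendant '-0.04 -0.13 0.14 0 0 0;-0.07 -0.26 0.29 0 0 0;-0.07 -0.39 0.43 0 0 0;-0.07 -0.52 0.57 0 0 0;-0.07 -0.65 0.71 0 0 0;-0.07 -0.78 0.86 0 0 0;-0.07 -0.9 1 0 0 0;-0.07 -0.9 1 0 0 0' 1 && python3 -m pendant '0 -0.13 0.14 0 0 0;0 -0.26 0.29 -0.08 0 0;0 -0.39 0.43 -0.16 0 0;0 -0.52 0.57 -0.24 0 0;0 -0.65 0.71 -0.32 0 0;0 -0.78 0.86 -0.4 0 0;0 -0.9 1 -0.48 0 0;0 -0.9 1 -0.483 0 0'
python3 - <<'E'
from m import *
s=r.read_state(); print(s['joint_positions'],s['time'])
print(delta([.561,-.064,.24],goal(107)))
p,d,c=cam('wrist'); X=cloud(d,c); meas(p,d,X); cv2.imwrite('pics/w1.png',p)
E
```

```text
time: 0.9
ee_pos: [0.3962, 0.2543, 0.2402]
eef_rot: [0.153, 0.69, -0.153, 0.691]
ft_force: [-0.3, 0.2, 0.2]
width: 0.0872
time: 1.7
ee_pos: [0.5283, -0.0527, 0.2398]
eef_rot: [-0.105, 0.699, 0.104, 0.699]
ft_force: [0.0, 0.2, -0.3]
width: 0.0868
[-0.4743058   0.11028892  0.5295776   1.70995469 -0.05532887  1.33650565
  1.93284456] 1.7
(array([-0.001, -0.082,  0.112]), array([-0.   , -0.   ,  0.001]))
orange 1297 c [558.  -65.1] size 83.2 14.3 ang 16.89 z med/max [0.1288 0.1612 0.1628]
yellow 797 c [458.1  84.4] size 168.5 82.8 ang 74.35 z med/max [0.1114 0.1126 0.1138]
slab 39492 c [526.5   5. ] size 299.2 157.3 ang -75.27 z med/max [0.0994 0.1119 0.1137]
standtop 9620 c [532.6 -13.8] size 259.6 157.2 ang -75.83 z med/max [0.0987 0.1    0.1012]
black 22652 c [524.3  21.2] size 253.0 128.5 ang -72.89 z med/max [0.1109 0.1121 0.1133]
```

View pics/w1.png

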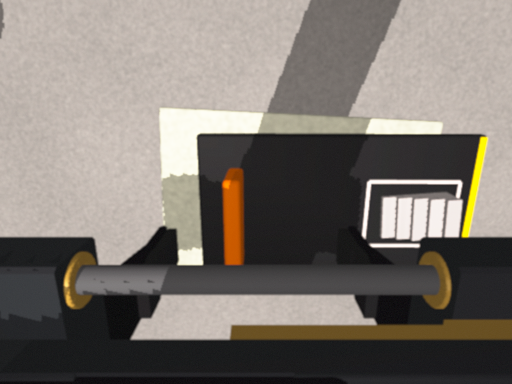

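The wrist view shows the fin at (233,215), the yellow front at (478,185) and the wedge at (420,218), inside the outline. Three views put the fin at the same place along the plate axis, within 0.4 mm. Next I'll move above it and descend.

```bash
python3 -m pendant '0 -0.04 0.055 0 0 0;0 -0.084 0.1 0 0 0;0.1 -0.084 0.1 0 0 0;0.22 -0.084 0.1 0 0 0;0.34 -0.084 0.1 0 0 0;0.44 -0.084 0.1 0 0 0;0.484 -0.084 0.1 0 0 0;0.484 -0.084 0.1 0 0 0' 1
python3 - <<'E'
from m import *
s=r.read_state(); print(s['joint_positions'],s['time'],s['ee_pos'],s['ft_force'])
u=np.array([np.cos(np.radians(106.9)),np.sin(np.radians(106.9))]); print('along err mm',(-225.3-1000*u@s['ee_pos'][:2]))
E
```

```text
time: 2.55
ee_pos: [0.5567, -0.06, 0.1178]
eef_rot: [-0.105, 0.7, 0.105, 0.698]
ft_force: [-0.2, 0.1, 0.5]
width: 0.0869
[-0.41823814  0.2949452   0.52260219  1.78713322 -0.16286931  1.10519528
  2.02755847] 2.55 [ 0.55668307 -0.06001174  0.11776549] [-0.20985375  0.06808326  0.45347409]
along err mm -6.050963396650985
```

```bash
python3 -m pendant '0 -0.024 0 0 0 0;0 -0.024 0 0 0 0;0 -0.024 0 0 0 0'
python3 - <<'E'
from m import *
s=r.read_state()
u=np.array([np.cos(np.radians(106.9)),np.sin(np.radians(106.9))]); print('along err mm',(-225.3-1000*u@s['ee_pos'][:2]), delta([0,0,0],goal(106.9))[1],s['ft_force'])
E
```

```text
time: 2.85
ee_pos: [0.56, -0.067, 0.1201]
eef_rot: [-0.104, 0.699, 0.104, 0.7]
ft_force: [0.3, -1.0, -0.1]
width: 0.0871
along err mm 1.6199408554782337 [0.001 0.001 0.   ] [ 0.25484283 -1.0195467  -0.09517141]
```

```bash
python3 -m pendant '0 0.006 0 0 0 0;0 0.006 0 0 0 0;0 0.006 0 0 0 0;0 0.006 0 0 0 0;0 0.006 0 0 0 0;0 0.006 0 0 0 0' -1 15 && python3 -m pendant '0 0 0 0 0 0;0 0 0 0 0 0;0 0 0 0 0 0' -1 45
python3 - <<'E'
from m import *
s=r.read_state(); print(s['ee_pos'],s['ft_force'],s['torque'],s['width'],s['time'])
for n in('wrist','top'):
    p,d,c=cam(n); X=cloud(d,c);print(n); meas(p,d,X); cv2.imwrite(f'pics/{n}2.png',p); np.savez(f"{n}2.npz",p=p,d=d,X=X)
E
```

```text
time: 3.45
ee_pos: [0.5589, -0.0652, 0.119]
eef_rot: [-0.104, 0.699, 0.105, 0.699]
ft_force: [-0.3, -0.6, 0.4]
width: 0.047
time: 3.75
ee_pos: [0.5589, -0.0653, 0.119]
eef_rot: [-0.104, 0.699, 0.105, 0.699]
ft_force: [-0.1, -0.2, 1.0]
width: 0.0231
[ 0.55890637 -0.06526533  0.11903552] [-0.06781022 -0.24288411  0.97440203] [ 0.043856    0.00725044 -0.01390581] 0.02313810294315343 3.75
wrist
orange 2936 c [533.9 -72.9] size 33.1 13.8 ang 16.48 z med/max [0.1328 0.1615 0.1628]
slab 62911 c [514.4 -41.4] size 215.7 108.7 ang -75.8 z med/max [0.0993 0.1116 0.1131]
standtop 20514 c [510.6 -46.9] size 207.0 98.5 ang -75.81 z med/max [0.0989 0.1    0.1011]
black 38105 c [517.6 -24.4] size 171.5 88.3 ang -72.98 z med/max [0.111  0.1121 0.1131]
top
slab 1927 c [524.4  59. ] size 196.2 180.5 ang -75.96 z med/max [0.0987 0.1118 0.1184]
standtop 302 c [543.1 -12.8] size 258.6 179.0 ang -75.98 z med/max [0.0936 0.0999 0.1055]
black 925 c [524.2  53. ] size 176.5 144.7 ang -73.11 z med/max [0.1061 0.1124 0.1174]
```

View pics/wrist2.png

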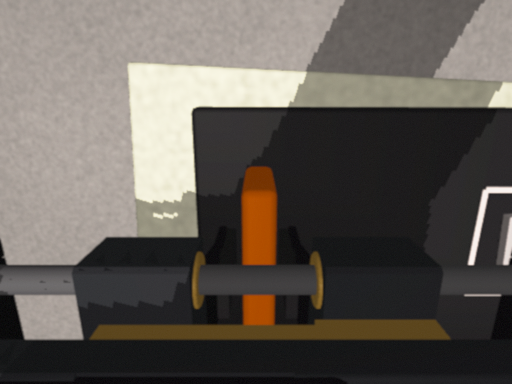

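```bash
python3 -m pendant '0 0 0 0 0 0;0 0 0 0 0 0;0 0 0 0 0 0;0 0 0 0 0 0' -1 45
cat > q.py <<'E'
from m import *
A=np.radians(104.1); ux=np.array([np.cos(A),np.sin(A)]); uy=np.array([-ux[1],ux[0]]); C=np.array([.5428,-.0115])
def st(P): q=P[...,:2]-C; return np.stack([q@ux,q@uy,P[...,2]],-1)*1000
def ext(n,pics=1):
    p,d,c=cam(n); X=cloud(d,c); np.savez(f"{n}_l.npz",p=p,d=d,X=X); cv2.imwrite(f"pics/{n}_l.png",p); ana(p,d,X,n)
def ana(p,d,X,n):
    H,S,V=cv2.split(cv2.cvtColor(p,40)); Q=st(X); x,y,z=Q[...,0],Q[...,1],Q[...,2]
    m=(d>0)&((H<8)|(H>172))&(S>90)&(x>230)&(x<330)&(y<-80)&(y>-170)&(z>85)&(z<140)
    if m.sum(): print(n,'red',m.sum(),'x pct',np.percentile(x[m],[5,25,50,75,95]).round(1),'y',np.percentile(y[m],[2,50,98]).round(1),'z',np.percentile(z[m],[2,50,98]).round(1))
    m=(d>0)&(H>18)&(H<36)&(S>75)&(V>60)&(x>120)&(x<330)&(abs(y)<100)&(z>95)&(z<125)
    if m.sum()>5:
        k=np.polyfit(y[m],x[m],1); print(n,'yellow',m.sum(),'mid x',np.round(np.polyval(k,(y[m].min()+y[m].max())/2),1),'rms',np.std(x[m]-np.polyval(k,y[m])).round(2),'skew deg',np.degrees(-np.arctan(k[0])).round(2),'y',y[m].min().round(1),y[m].max().round(1),'z',np.median(z[m]).round(1))
E
python3 - <<'E'
from q import *
s=r.read_state(); print(s['ee_pos'],s['ft_force'],s['torque'],s['width'],s['time'],st(s['ee_pos']))
for n in('top','scene'):
    f=np.load(n+'0.npz'); ana(f['p'],f['d'],f['X'],n+'0'); ext(n)
E
```

```text
time: 4.25
ee_pos: [0.5589, -0.0652, 0.119]
eef_rot: [-0.104, 0.699, 0.105, 0.699]
ft_force: [-1.2, 0.6, 0.6]
width: 0.0141
[ 0.55887118 -0.06516567  0.11902527] [-1.20821117  0.63927551  0.61686797] [ 0.20058688  0.18988689 -0.07909415] 0.014079430980489588 4.25 [-55.96401376  -2.51321958 119.02526936]
top0 red 17 x pct [286.3 286.7 287.1 287.9 290.1] y [-138.4 -126.6 -111.9] z [103.3 123.3 133.7]
top0 yellow 152 mid x 162.1 rms 3.56 skew deg 2.71 y -67.3 79.5 z 112.8
top red 16 x pct [285.9 286.9 287.3 288.2 290.2] y [-138.1 -125.3 -110.6] z [108.  124.1 131.8]
top yellow 153 mid x 161.6 rms 3.54 skew deg 2.84 y -66.7 79.5 z 112.4
scene0 red 82 x pct [284.8 286.9 288.2 290.1 291.8] y [-142.9 -128.  -112.4] z [100.  114.2 127.2]
scene0 yellow 60 mid x 163.7 rms 3.3 skew deg 3.02 y -66.9 77.1 z 111.0
scene red 80 x pct [284.8 286.9 288.  289.7 291.7] y [-142.5 -128.  -112.8] z [100.  114.1 125.9]
scene yellow 38 mid x 165.4 rms 2.79 skew deg 0.84 y -67.6 -6.6 z 110.9
```

```bash
python3 -m pendant '0.004 0 0 0 0 0;0.008 0.006 0 0.002 0 0;0.008 0.02 0.001 0.006 0 0;0.008 0.04 0.002 0.01 0 0;0.008 0.06 0.003 0.014 0 0;0.008 0.075 0.004 0.018 0 0;0.008 0.08 0.004 0.02 0 0;0.008 0.08 0.004 0.02 0 0' -1 50
python3 - <<'E'
from q import *
s=r.read_state(); print(s['ft_force'],s['torque'],s['width'],st(s['ee_pos']),delta([0,0,0],goal(104.1))[1])
for n in('top','scene'): ext(n)
E
```

```text
time: 5.15
ee_pos: [0.5554, -0.0485, 0.119]
eef_rot: [-0.094, 0.7, 0.092, 0.702]
ft_force: [1.2, -7.2, 12.4]
width: 0.0138
[ 1.17338952 -7.2128871  12.36207784] [-1.03564844  0.55774177  0.28841925] 0.013824861398117824 [-38.94937558  -3.25460135 118.96790138] [0.012 0.002 0.002]
top red 17 x pct [285.9 286.6 287.2 288.  289.8] y [-139.7 -126.2 -111. ] z [107.  123.9 129.9]
top yellow 151 mid x 178.8 rms 3.54 skew deg 1.48 y -72.1 74.0 z 112.5
scene red 82 x pct [285.4 287.4 288.5 289.8 291.6] y [-142.9 -127.8 -112.7] z [100.5 113.7 126.3]
scene yellow 37 mid x 181.7 rms 3.28 skew deg -1.51 y -72.4 -12.9 z 111.0
```

View pics/scene_l.png

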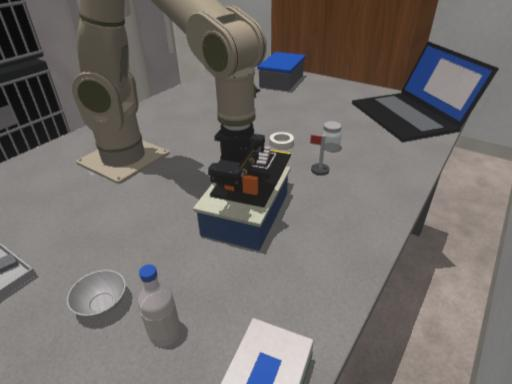

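The plate follows flat, pressed down with about 12 N, and the wedge is in place at (262,158). The pointer is at (316,140). The yaw follows the gripper.

```bash
python3 -m pendant '0 0.008 0 0.002 0 0;0 0.03 0.001 0.004 0 0;0 0.06 0.001 0.007 0 0;0 0.09 0.002 0.009 0 0;0 0.12 0.002 0.012 0 0;0 0.15 0.003 0.012 0 0;0 0.17 0.003 0.012 0 0;0 0.176 0.003 0.012 0 0'
python3 - <<'E'
from q import *
s=r.read_state(); print(s['ft_force'],s['torque'],s['width'],st(s['ee_pos']),delta([0,0,0],goal(104.1))[1])
for n in('top','scene'): ext(n)
E
```

```text
time: 6.05
ee_pos: [0.5449, -0.0053, 0.119]
eef_rot: [-0.088, 0.7, 0.086, 0.703]
ft_force: [3.0, -8.2, 10.2]
width: 0.0138
[ 3.03270615 -8.22413184 10.24496155] [-1.33150365  0.22824401  0.22677568] 0.013817098686346535 [  5.51057193  -3.56474196 118.97396461] [0.001 0.002 0.002]
top red 17 x pct [286.  286.6 287.8 288.5 289.4] y [-140.2 -125.4 -111.9] z [101.  121.9 132.9]
top yellow 147 mid x 223.3 rms 3.42 skew deg 0.46 y -75.5 69.4 z 112.0
scene red 83 x pct [285.3 286.9 288.4 289.6 291.1] y [-143.6 -128.5 -112.5] z [100.3 114.1 126.4]
scene yellow 36 mid x 224.9 rms 3.61 skew deg 0.29 y -76.7 -15.4 z 110.9
```

```bash
python3 -m pendant '0 0.008 0 0 0 0;0 0.03 0 0 0 0;0 0.06 0 0 0 0;0 0.09 0 0 0 0;0 0.12 0 0 0 0;0 0.15 0 0 0 0;0 0.18 0 0 0 0;0 0.2 0 0 0 0' && python3 -m pendant '0 0.004 0 0 0 0;0 0.004 0 0 0 0;0 0.004 0 0 0 0;0 0.004 0 0 0 0'
python3 - <<'E'
from q import *
s=r.read_state(); print(s['ft_force'],s['torque'],s['width'],st(s['ee_pos']),delta([0,0,0],goal(104.1))[1])
for n in('top','scene'):
    ext(n); f=np.load(n+'_l.npz'); meas(f['p'],f['d'],f['X'])
    Q=st(f['X']); z=Q[...,2]
    # front edge: outermost plate-top points in y bands
    b=[np.percentile(Q[(z>107)&(z<117)&(Q[...,0]>200)&(Q[...,0]<330)&(abs(Q[...,1]-y0)<8)][:,0],97).round(1) for y0 in (-60,-40,-20,0,20,40,55)]
    print('front',b)
E
python3 - <<'E'
import cv2,numpy as np
a=cv2.imread('pics/scene_l.png')[90:220,190:350]; b=cv2.imread('pics/top_l.png')[140:270,130:310]
cv2.imwrite('pics/c3.png',np.hstack([cv2.resize(x,(400,320),interpolation=cv2.INTER_CUBIC) for x in(a,b)]))
E
```

```text
time: 6.95
ee_pos: [0.5328, 0.0431, 0.119]
eef_rot: [-0.088, 0.7, 0.086, 0.703]
ft_force: [1.8, -8.9, 13.5]
width: 0.0136
time: 7.35
ee_pos: [0.5326, 0.0442, 0.119]
eef_rot: [-0.088, 0.7, 0.087, 0.703]
ft_force: [2.2, -7.2, 13.5]
width: 0.0138
[ 2.23559021 -7.21049592 13.49868423] [-1.13974163  0.34050212  0.22082403] 0.013804354011652168 [ 56.5325011   -3.6490287  118.98425805] [0.001 0.003 0.001]
top red 17 x pct [285.6 286.7 287.2 288.2 289.2] y [-138.4 -125.4 -111.8] z [103.9 124.2 135. ]
top yellow 147 mid x 274.3 rms 3.43 skew deg 0.29 y -78.0 67.6 z 112.0
slab 1674 c [555.7 -65.4] size 180.3 149.5 ang 14.06 z med/max [0.0942 0.1003 0.1062]
standtop 1574 c [556.6 -65.8] size 179.0 148.7 ang 13.91 z med/max [0.0942 0.1002 0.1053]
black 812 c [498.8 181.1] size 146.2 139.4 ang 14.0 z med/max [0.1058 0.1123 0.1181]
front [np.float64(277.6), np.float64(277.8), np.float64(278.1), np.float64(279.7), np.float64(277.6), np.float64(277.8), np.float64(275.6)]
scene red 82 x pct [284.8 286.3 287.8 289.4 291.8] y [-143.1 -128.6 -112.6] z [ 99.9 114.4 126.4]
scene yellow 33 mid x 276.1 rms 
[... 538 characters left out ...]
.1106 0.1127]Traceback (most recent call last):
  File "<stdin>", line 7, in <module>
    return _quantile_unchecked(
        a, q, axis, out, overwrite_input, method, keepdims, weights)
    return _ureduce(a,
                    func=_quantile_ureduce_func,
    ...<5 lines>...
                    overwrite_input=overwrite_input,
                    method=method)
    r = func(a, **kwargs)
    result = _quantile(arr,
                       quantiles=q,
    ...<2 lines>...
                       out=out,
                       weights=wgt)
    slices_having_nans = np.isnan(arr[-1, ...])
                                  ~~~^^^^^^^^^
IndexError: index -1 is out of bounds for axis 0 with size 0
```

View pics/c3.png

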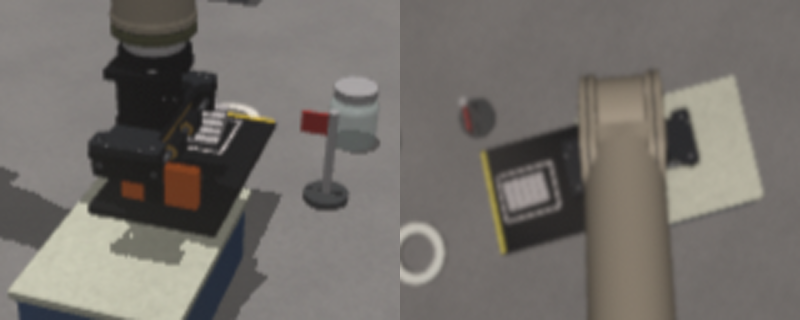

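Front is still about 7 mm short of the pointer, plate flat, and the wedge is inside the outline. Next is a finer edge profile.

```bash
cat > prof.py <<'E'
from q import *
def samp(n,p,c,z,xs,ys):
    XX,YY=np.meshgrid(xs,ys); W=np.c_[(C+XX.reshape(-1,1)/1000*ux+YY.reshape(-1,1)/1000*uy),np.full(XX.size,z/1000)]
    q,_=cv2.projectPoints(W,np.array(c['rvec']),np.array(c['tvec']),np.array(c['camera_matrix']),None)
    q=q.reshape(*XX.shape,2).astype(np.float32); return cv2.remap(p,q[...,0],q[...,1],cv2.INTER_LINEAR).astype(float)
def edges(pr,xs):
    h=(pr.max()+np.median(pr))/2; i=np.where(pr>h)[0]; return xs[i[0]],xs[i[-1]]
def run(n,f=None,x0=250):
    c=vision.get_calibration(n); p=np.load(f or n+'_l.npz')['p']
    xs=np.arange(x0,x0+65,.5)
    for lo,hi in((-68,-45),(-45,-15),(-15,20),(20,45),(45,60)):
        I=samp(n,p,c,112,xs,np.arange(lo,hi)); pr=(np.minimum(I[...,1],I[...,2])-I[...,0]).mean(0); print(n,'yellow y',(lo+hi)/2,edges(pr,xs),pr.max().round())
    xs=np.arange(265,310,.5)
    for z in((127,112) if n=='top' else (112,)):
        I=samp(n,p,c,z,xs,np.arange(-132,-115)); pr=(I[...,2]-I[...,1]).mean(0); print(n,'red at z',z,edges(pr,xs),pr.max().round())
    xs=np.arange(-150,-110,.5); I=samp(n,p,c,100,xs,np.arange(-60,60)); pr=I.sum(2).mean(0); g=np.gradient(cv2.GaussianBlur(pr,(1,9),0).ravel() if 0 else pr); print(n,'stand rear edge (-130)',xs[np.argmax(abs(g))])
E
python3 - <<'E'
from prof import *
run('top');run('scene'); print('before'); run('top','top0.npz',140)
E
```

```text
top yellow y -56.5 (np.float64(270.5), np.float64(281.0)) 58.0
top yellow y -30.0 (np.float64(270.5), np.float64(280.5)) 60.0
top yellow y 2.5 (np.float64(270.5), np.float64(280.5)) 62.0
top yellow y 32.5 (np.float64(270.0), np.float64(280.5)) 64.0
top yellow y 52.5 (np.float64(270.0), np.float64(280.0)) 66.0
top red at z 127 (np.float64(283.0), np.float64(292.0)) 44.0
top red at z 112 (np.float64(285.0), np.float64(294.0)) 44.0
top stand rear edge (-130) -130.5
scene yellow y -56.5 (np.float64(271.5), np.float64(284.5)) 67.0
scene yellow y -30.0 (np.float64(272.5), np.float64(284.0)) 65.0
scene yellow y 2.5 (np.float64(281.5), np.float64(313.5)) 3.0
scene yellow y 32.5 (np.float64(250.0), np.float64(252.5)) 3.0
scene yellow y 52.5 (np.float64(260.0), np.float64(276.5)) 1.0
scene red at z 112 (np.float64(307.0), np.float64(309.5)) 57.0
scene stand rear edge (-130) -130.5
before
top yellow y -56.5 (np.float64(161.0), np.float64(171.5)) 62.0
top yellow y -30.0 (np.float64(160.0), np.float64(170.0)) 66.0
top yellow y 2.5 (np.float64(158.5), np.float64(168.5)) 66.0
top yellow y 32.5 (np.float64(157.0), np.float64(167.0)) 67.0
top yellow y 52.5 (np.float64(156.0), np.float64(166.0)) 68.0
top red at z 127 (np.float64(282.5), np.float64(292.0)) 45.0
top red at z 112 (np.float64(285.0), np.float64(294.0)) 45.0
top stand rear edge (-130) -130.0
```

```bash
python3 - <<'E'
from prof import *
for n in('top','scene'):
    p=np.load(n+'0.npz'); X=p['X']; p=p['p']; c=vision.get_calibration(n)
    xs=np.arange(240,340,.5); ys=np.arange(-200,-100,.5)
    for z in (0,6,10,):
        I=samp(n,p,c,z,xs,ys).sum(2); m=(I<165).astype(np.uint8); 
        nn,l,s,ce=cv2.connectedComponentsWithStats(m); k=1+np.argmax(s[1:,4]); (cx,cy),rad=cv2.minEnclosingCircle(np.argwhere(l==k)[:,::-1].astype(np.float32)); print(n,z,'disc x,y,bbox',xs[0]+ce[k][0]/2,ys[0]+ce[k][1]/2,'circ',240+cx/2,-200+cy/2,rad/2,s[k][2:4]/2)
    Q=st(X); m=(abs(Q[...,0]-290)<25)&(abs(Q[...,1]+150)<25); 
    h=Q[m]; h=h[(h[:,2]>2)&(h[:,2]<30)]; print('base pts',len(h),np.percentile(h,[5,50,95],axis=0).round(1).tolist())
    h=Q[m&(Q[...,2]>40)&(Q[...,2]<95)]; print('post',len(h),np.percentile(h,[5,50,95],axis=0).round(1).tolist() if len(h) else '')
p=np.load('top0.npz')['p'][165:210,135:190]; q=np.load('scene_l.npz')['p'][120:185,280:350]
cv2.imwrite('pics/c4.png',np.hstack([cv2.resize(p,(400,330),interpolation=0),cv2.resize(q,(380,330),interpolation=0)]))
E
```

```text
Traceback (most recent call last):
ValueError: attempt to get argmax of an empty sequence
```

```bash
python3 - <<'E'
from prof import *
for n in('top','scene'):
    p=np.load(n+'0.npz'); X=p['X']; p=p['p']; c=vision.get_calibration(n)
    xs=np.arange(250,330,.5); ys=np.arange(-190,-115,.5)
    for z in (0,8):
        I=samp(n,p,c,z,xs,ys).sum(2); t=(np.percentile(I,2)+np.median(I))/2; m=cv2.morphologyEx((I<t).astype(np.uint8),cv2.MORPH_OPEN,np.ones((15,15)))
        a=np.argwhere(m); print(n,z,'t',t,'x',250+np.percentile(a[:,1],[0,50,100])/2,'y',-190+np.percentile(a[:,0],[0,50,100])/2)
    Q=st(X); m=(abs(Q[...,0]-290)<25)&(abs(Q[...,1]+150)<25)
    h=Q[m&(Q[...,2]>4)&(Q[...,2]<30)]; print('base pts',len(h),np.percentile(h,[5,50,95],axis=0).round(1).tolist())
    h=Q[m&(Q[...,2]>40)&(Q[...,2]<95)]; print('post',len(h),np.percentile(h,[5,50,95],axis=0).round(1).tolist() if len(h) else '')
p=np.load('top0.npz')['p'][165:210,135:190]; q=np.load('scene_l.npz')['p'][120:185,280:350]
cv2.imwrite('pics/c4.png',np.hstack([cv2.resize(p,(400,330),interpolation=0),cv2.resize(q,(380,330),interpolation=0)]))
E
```

```text
top 0 t 241.5 x [261.  286.5 313.5] y [-178. -150. -123.]
top 8 t 243.0 x [260.  285.5 312.5] y [-176.5 -148.5 -121.5]
base pts 125 [[267.3, -171.9, 5.9], [282.5, -145.2, 12.2], [312.1, -127.0, 17.8]]
post 13 [[282.9, -152.0, 45.2], [284.2, -146.0, 68.7], [290.4, -142.3, 90.1]]
scene 0 t 196.5 x [265.  278.5 315.5] y [-177.  -158.5 -129. ]
scene 8 t 198.0 x [253.5 267.  303. ] y [-178.5 -160.  -130. ]
base pts 127 [[266.6, -172.1, 7.4], [285.1, -151.7, 10.6], [307.2, -127.8, 24.1]]
post 56 [[281.7, -155.8, 41.5], [285.3, -151.2, 67.3], [289.5, -145.0, 91.5]]
```

View pics/c4.png

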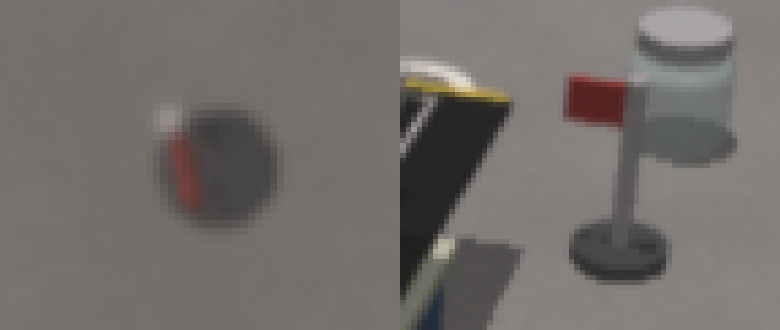

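The crop shows the blade at (185,175) lined up with its post. Blade, post and base disc readings give a mark x of 286–290, so I take 288. The front is at about 281 and the skew about 0.3°, so the last nudge is 7 mm plus a slight turn.

```bash
python3 -m pendant '0 0.004 0 0 0 0;0 0.012 0 0.001 0 0;0 0.02 0 0.002 0 0;0 0.026 0 0.003 0 0;0 0.028 0 0.003 0 0;0 0.028 0 0.003 0 0;0 0.028 0 0.003 0 0;0 0.028 0 0.003 0 0'
python3 - <<'E'
from prof import *
s=r.read_state(); print(s['time'],s['ft_force'],s['torque'],s['width'],st(s['ee_pos']),delta([0,0,0],goal(104.1))[1])
for n in('top','scene'): ext(n)
run('top',x0=255); f=np.load('scene_l.npz')
X=f['X'];Q=st(X); H,S,V=cv2.split(cv2.cvtColor(f['p'],40))
m=(V<60)&(abs(Q[...,1])<70)&(Q[...,2]>105)&(Q[...,2]<118)&(Q[...,0]>20)&(Q[...,0]<280); A=np.c_[Q[m][:,:2],np.ones(m.sum())]; print('plate plane tilt deg',np.degrees(np.linalg.lstsq(A,Q[m][:,2],rcond=None)[0][:2]).round(2),m.sum())
a=f['p'][90:200,200:350]; b=np.load('top_l.npz')['p'][160:270,140:290]
cv2.imwrite('pics/c5.png',np.hstack([cv2.resize(x,(400,293),interpolation=2) for x in(a,b)]))
E
```

```text
time: 8.25
ee_pos: [0.5309, 0.0502, 0.119]
eef_rot: [-0.086, 0.7, 0.084, 0.703]
ft_force: [2.3, -8.2, 13.5]
width: 0.0138
8.25 [ 2.33392781 -8.15744354 13.53865321] [-1.76303971  0.39598098  0.2095335 ] 0.013848727261924773 [ 62.74467465  -3.53826135 119.04286822] [-0.003  0.003  0.002]
top red 17 x pct [286.2 286.9 287.3 288.1 289.4] y [-138.7 -125.5 -111. ] z [104.8 124.3 130.6]
top yellow 145 mid x 280.4 rms 3.39 skew deg 0.25 y -79.0 69.2 z 112.1
scene red 83 x pct [285.6 286.9 288.2 289.7 291.2] y [-142.8 -128.1 -112.8] z [ 99.2 113.9 125.7]
scene yellow 32 mid x 282.5 rms 3.47 skew deg -4.78 y -78.9 -17.5 z 110.2
top yellow y -56.5 (np.float64(276.5), np.float64(287.0)) 58.0
top yellow y -30.0 (np.float64(277.0), np.float64(286.5)) 60.0
top yellow y 2.5 (np.float64(276.5), np.float64(287.0)) 63.0
top yellow y 32.5 (np.float64(276.5), np.float64(286.5)) 65.0
top yellow y 52.5 (np.float64(276.5), np.float64(286.5)) 66.0
top red at z 127 (np.float64(283.0), np.float64(292.0)) 45.0
top red at z 112 (np.float64(285.0), np.float64(294.0)) 44.0
top stand rear edge (-130) -130.5
plate plane tilt deg [ 0.08 -0.11] 922
```

View pics/c5.png

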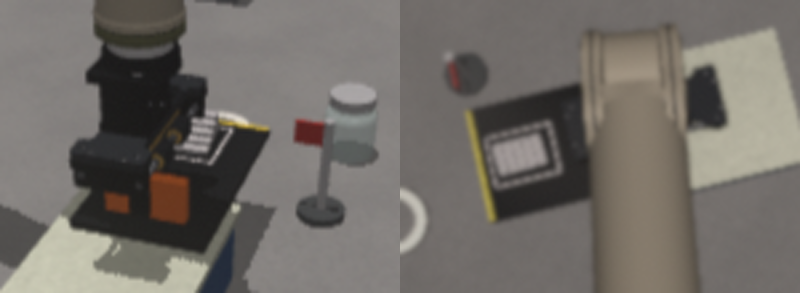

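The crop shows the yellow edge (480,165) level with the blade at (455,75), and the plate square. I'll check the wedge's place in the outline and that everything is still.

```bash
python3 -m pendant '0 0.002 0 -0.001 0 0;0 0.002 0 -0.001 0 0;0 0.002 0 -0.001 0 0;0 0.002 0 -0.001 0 0'
python3 - <<'E'
from prof import *
s=r.read_state(); print(s['time'],s['ft_force'],s['width'],st(s['ee_pos']))
for n in('top','scene'):
    ext(n); f=np.load(n+'_l.npz'); Q=st(f['X']); V=f['p'].min(2); x,y,z=Q[...,0],Q[...,1],Q[...,2]
    w=(x>150)&(x<300)&(abs(y)<75)
    a=Q[w&(z>117)&(z<142)&(x>180)]; b=Q[w&(V>110)&(z<117)&(z>106)&(x<272)]
    for k,h in(('wedge',a),('outline+',b)): print(n,k,len(h),np.percentile(h,[2,50,98],axis=0).round(1).tolist())
f=np.load('top_l.npz'); run('top',x0=255)
s=r.read_state(); print(s['joint_vel'].round(4))
E
```

```text
time: 8.75
ee_pos: [0.5309, 0.0508, 0.1191]
eef_rot: [-0.087, 0.7, 0.085, 0.703]
ft_force: [1.9, -9.0, 13.4]
width: 0.0135
8.75 [ 1.89826292 -9.04270887 13.39858784] 0.01352336014139372 [ 63.3760536   -3.60261223 119.05520698]
top red 17 x pct [285.8 286.6 287.4 288.5 289.6] y [-138.4 -125.7 -111.4] z [103.2 125.5 128. ]
top yellow 146 mid x 281.1 rms 3.42 skew deg 0.08 y -76.5 68.3 z 111.7
top wedge 281 [[188.2, -63.2, 117.1], [233.9, -4.6, 123.5], [279.4, 63.1, 140.8]]
top outline+ 27 [[192.3, -25.4, 111.5], [206.1, 0.3, 114.5], [218.7, 17.8, 116.8]]
scene red 82 x pct [286.1 287.4 288.6 290.  292.2] y [-142.7 -127.6 -112.3] z [ 99.2 113.4 126.7]
scene yellow 31 mid x 282.3 rms 3.1 skew deg -2.86 y -78.9 -18.6 z 110.7
scene wedge 104 [[205.4, -26.9, 117.6], [234.2, -15.3, 125.8], [258.0, -0.8, 136.5]]
scene outline+ 35 [[187.8, -38.8, 109.7], [212.1, -22.4, 114.1], [265.1, -0.2, 116.5]]
top yellow y -56.5 (np.float64(277.0), np.float64(287.0)) 58.0
top yellow y -30.0 (np.float64(277.5), np.float64(287.5)) 60.0
top yellow y 2.5 (np.float64(277.5), np.float64(287.0)) 63.0
top yellow y 32.5 (np.float64(277.0), np.float64(287.0)) 64.0
top yellow y 52.5 (np.float64(277.0), np.float64(287.0)) 66.0
top red at z 127 (np.float64(283.0), np.float64(292.0)) 44.0
top red at z 112 (np.float64(285.0), np.float64(294.0)) 44.0
top stand rear edge (-130) -130.5
[ 0.0015 -0.001  -0.0022 -0.0007 -0.0003 -0.001   0.0002]
```

```bash
python3 -c "
from bench import close_job; print(close_job())"
```

```text
the job is handed in; nothing more can be done
None
```

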